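Gang-clamp three signet blanks with a click-knob clamp

TASK

Set the two loose signet blanks on the clamp's bed next to the one already there, so that all three stand upright in one straight row along the middle of the bed between the jaws, long sides against each other. Then turn the red knob clockwise until the jaw grips the row and the knob slips and clicks, stop after one to three clicks, and let go with the row still clamped. Do not shift the other things on the table.

Things in the scene. Friction and masses are not known exactly. Their poses are not given: they have to be found in the camera images.
- clamp: bench clamp fixed to the table: grey base 90 mm (x) by 236 mm (y -126 to +110), 14 mm high; origin at table height. On it a flat aluminium bed, top at z 28 mm, 66 mm wide in x, y -43 to +99 mm, no rims at its x sides. Row axis: y, on the line x = 0. From +y to -y: fixed jaw, row, sliding jaw, grey gear housing (60 x 56 mm, top at z 40 mm) with the knob on the axis x 0, y -85 mm
- fixed_jaw_face (a point): middle of the fixed jaw's gripping face, at clamp x 0, y +85 mm, 6.5 mm above the bed. The dark steel jaw is 40 mm wide, 14 mm thick (towards +y), 13 mm high above the bed; axes as the clamp's
- jaw (a joint): sliding jaw's travel in m towards the fixed jaw: its face is at clamp y = -0.019 + value. It moves 10 mm per radian that knob and collar turn together, closing as the knob turns clockwise seen from above. Three blanks side by side (78 mm) are gripped at 0.026; starts at 0.003 to 0.012
- jaw_face (a point): middle of the sliding jaw's gripping face (looks to clamp +y), 6.5 mm above the bed; dark steel jaw 40 mm wide, 16 mm thick, 13 mm high; axes as the clamp's
- knob (a joint): slip of the knob clockwise on the brass collar under it, rad; 0 at the start. Unchanged while the jaw runs free (knob and collar turn together, about 0.15 N m); it grows once the jaw is tight: the clutch slips smoothly at about 0.3 N m, one click per 0.35 rad (20 degrees). Turned back, the knob takes the collar along and loosens the jaw
- knob_grip (a point): on the knob's vertical axis at the height to grip, 77 mm above the table. Knob: red upright bar 42 mm long (this point's x), 14 mm thick (its y), from 56 to 87 mm above the table, on a black drum 42 mm across. Brass collar below: 58 mm across. White mark on the bar and black mark on the collar start in line and part as the clutch slips
- blank_a_mid (a point): first loose signet blank, brass casting: base 32 mm (its x) by 26 mm (its y) by 12 mm high, with a square sprue stub 10 x 10 mm, parallel to the base's sides, rising 30 mm from the base's middle; 42 mm tall, 0.11 kg. Hold it by the stub. Point: on its axis half-way up, 21 mm above its underside; z up
- blank_b_mid (a point): second loose signet blank, like the first, brass casting: base 32 mm (its x) by 26 mm (its y) by 12 mm high, with a square sprue stub 10 x 10 mm, parallel to the base's sides, rising 30 mm from the base's middle; 42 mm tall, 0.11 kg. Hold it by the stub. Point: on its axis half-way up, 21 mm above its underside; z up
- blank_c_mid (a point): third blank, already on the bed, 0.5 to 2.5 mm off the fixed jaw, its y along the row; brass casting: base 32 mm (its x) by 26 mm (its y) by 12 mm high, with a square sprue stub 10 x 10 mm, parallel to the base's sides, rising 30 mm from the base's middle; 42 mm tall, 0.11 kg. Hold it by the stub. Point: on its axis half-way up, 21 mm above its underside; z up
- paste_jar_mid (a point): bystander: closed amber jar, 52 mm across, 55 mm tall; point half-way up
- ring_cone_mid (a point): bystander: wooden ring cone, foot 54 mm across, 85 mm tall; point half-way up
- burr_cup_mid (a point): bystander: white cup, 56 mm across, 65 mm tall; point half-way up
- flux_pot_mid (a point): bystander: small grey pot beside the clamp, 34 mm across, 42 mm tall; point half-way up
- bench_block_mid (a point): bystander: steel block 60 x 60 x 22 mm; point at its centre
- pumice_tin_mid (a point): bystander: closed blue tin, 50 mm across, 70 mm tall; point half-way up
- brush_mid (a point): bystander: brush lying on the table beside the clamp, about 160 mm long (its x), lower than 35 mm; point near its middle
- hammer_mid (a point): bystander: hammer lying along its x, head (50 mm long in y, 22 mm thick) 95 mm along +x, handle end 108 mm along -x; point on the handle, 11 mm above the table
Not all that is in view belongs to the job. What is shaped like the part that bears blank_c_mid but black or blue is not meant.

How it is judged:
By the outcome, as a careful person would: the job done as asked, in the order asked, and still so for the second after the job is handed in, with the robot touching nothing.
It also fails if it takes over 64 s, if anything falls off the work surface, if the arm or the gripper's body presses on something with over 40 N, if the wrist force passes 120 N, or if a joint passes its speed limit or range.

ROBOT

A 7-joint arm with a two-finger parallel gripper is mounted at the origin on the work surface. World frame = base frame: x ahead of the robot, y to its left, z up, the work surface at z = 0. Lengths are in m, angles in rad, forces in N, time in s.
With the tool pointing down it reaches from about 0.4 to 0.875 m from the base axis. Payload 19.3 kg.
Tool frame: the origin (TCP) lies at the very end of the fingers, on their centre line; the grasp point (between the pads) lies 19 mm behind it; y points along the fingers, x is the direction in which the jaws open and shut, and the axes are right-handed (so a half turn about y gives the same grasp; the last joint's range is limited). The gripper opens to 85 mm and grips with 20 to 120 N. Pads are 22 mm wide; open, the fingers measure 114 mm over their backs; the gripper's body (76 mm by 85 mm) begins 54 mm behind the grasp point. The pads swing forward as they close: fully open they stand 13 mm farther back than shut.
Start: joints at [1.237, 0.521, -0.036, 1.599, 0.021, 1.021, -0.113], TCP at [0.163, -0.603, 0.231] pointing down, gripper open.
Joint ranges: [-2.91, 2.91], [-0.3, 2.13], [-1.5, 1.42], [0.17, 2.43], [-1.26, 4.41], [0.16, 1.93], [-2.52, 2.52]. Speed limits (rad/s): [1.89, 1.89, 2.39, 2.39, 3.01, 3.01, 3.01].

INTERFACE

Orientations are given as [roll, pitch, yaw] about the fixed x, y, z axes, in that order (R = Rz(yaw) Ry(pitch) Rx(roll)).
In Python, from workcell import bot gives the robot as it stands. The module is installed in compiled form; this text tells all that it offers.
- The arm moves only by the shell command python3 -m crank 'ROWS' [FORCE]. ROWS is JSON, a list of rows, each an object of numbers: "hand": the closure, from 0 (fully open) to 1 (shut); "dx", "dy", "dz": the shift along the tool's x, y, z in mm; "yaw": the turn about the tool's y in rad. In form: [{"hand": .., "dx": .., "dy": .., "dz": .., "yaw": ..}, ...]. A call has 1 to 12 rows; each row is the pose to reach, as a shift and turn from the pose commanded when the call began, along the tool's axes at that moment; what a row does not reach only later rows make up. A row lasts 1/12 s, in which the tool goes at most 41.7 mm and 7.16 degrees, less where a joint would pass 70% of its speed; a pose out of reach is approached as far as the arm can. A call with a gripper value outside its range is refused whole. The fingers move at their own pace and stop on an object; FORCE is the grip in N (left out, the last holds). Time passes only in rows, so rows that repeat a pose let the fingers close. It gives the time, the measured TCP pose, the force and the opening at its end, in the units of the state.
- bot.observe(): the state, without advancing time (a new reading comes with each control period).
- bot.grab_frame(name): name is "scene" or "top" or "wrist"; returns the picture (420x560x3 uint8, red, green, blue); there is no depth.
- bot.camera_info(name): a dict with "fx", "fy", "cx", "cy" (pixels), "rvec" (rotation vector, rad) and "tvec" (3), from world to camera coordinates, as OpenCV has them. Camera axes: x right, y down, z forward; pixel columns grow to the right and rows downward; lengths in m; the calibration is good to about 2 mm. The wrist camera is an equidistant fisheye: a pixel r from the principal point sees the ray r / f radians off the axis. A picture is of the moment at which its call begins: read the wrist's pose just before it. camera_info takes no time and is no camera call; for the wrist camera it gives the pose at the moment of the call.
- bot.job_done(): hands the job in, once; it reports no verdict.
The state is a dict: "clock": time; "qpos": joint angles; "qd": joint speeds; "joint_efforts": joint torques, N m; "position": TCP position; "tool_rot": TCP orientation; "force": force on the tool from outside, world axes, zero at the start; "moment": the same for the moment, N m; "grip_width": finger opening in m.
Only numpy, scipy, OpenCV 4.12 (cv2) and the standard library are available. Lean on these libraries where they do the work, as an engineer would, in place of code of your own. Each camera call takes 0.05 s, during which the arm holds its last target.

## Working session

There is one attempt and no reset: what is moved stays moved. The work goes in short steps, Python scripts to look and compute and a shell command to move; the robot and the scene stay as the last step left them, time stands still between calls to the robot, and variables do not carry over. Pictures are saved under pics/ and viewed, and the job is handed in when it is done.

```bash
mkdir -p pics; ls; python3 - <<'E'
from workcell import bot
import cv2
s=bot.observe()
for k,v in s.items(): print(k,v)
for n in ("scene","top","wrist"):
    im=bot.grab_frame(n); cv2.imwrite(f"pics/{n}0.png",im[:,:,::-1]); print(n,bot.camera_info(n))
E
```

```text
pics
clock 0.0
qpos [ 1.23678899  0.52203734 -0.03634935  1.59998556  0.02119984  1.02112927
 -0.11277134]
qd [-3.42834326e-04 -1.13321890e-03 -6.69524997e-04  8.13802336e-06
  9.66546554e-05  2.60124983e-04 -7.44652042e-04]
joint_efforts [ 3.34069864e-04 -9.27095819e+01  1.97908625e+00 -3.69924617e+01
  1.77158369e-02  8.10336380e-03  4.86588272e-05]
position [ 0.1628612 -0.6030552  0.230719 ]
tool_rot [-1.57086990e+00  1.17222502e-03 -1.30695181e+00]
force [-0.43222016 -0.18563937 -0.01890636]
moment [-0.0400532  -0.02565684 -0.01921649]
grip_width 0.0850594786333714
scene {'fx': 384.69986836822613, 'fy': 384.69986836822613, 'cx': 280.8869282233496, 'cy': 206.83953177165733, 'rvec': array([ 2.00363488,  1.67295449, -0.53249597]), 'tvec': array([-0.1164785 , -0.42765381,  1.33385809])}
top {'fx': 460.91119036168465, 'fy': 460.91119036168465, 'cx': 277.13116741262087, 'cy': 216.15367919797112, 'rvec': array([ 1.97651041, -2.24493478,  0.2324848 ]), 'tvec': array([0.06053238, 0.59397631, 1.33982131])}
wrist {'fx': 325.19226210127806, 'fy': 325.19226210127806, 'cx': 278.52618558744496, 'cy': 209.279075760018, 'rvec': array([-2.29691679,  1.76015735,  0.26614158]), 'tvec': array([-0.62520688, -0.03767121,  0.37945414])}
```

View pics/scene0.png

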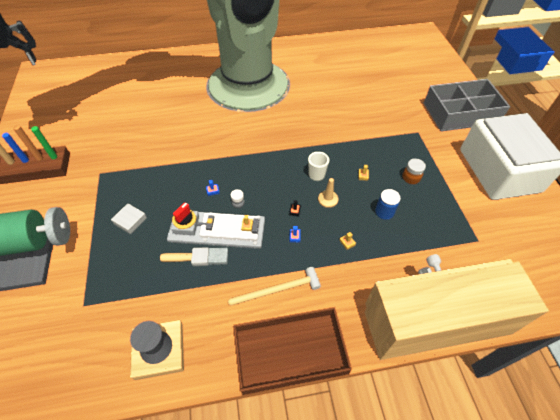

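View pics/top0.png

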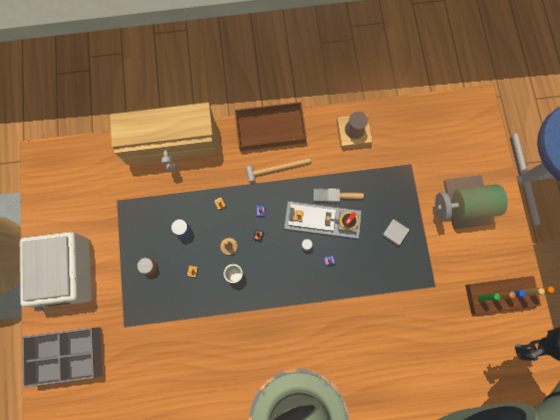

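View pics/wrist0.png

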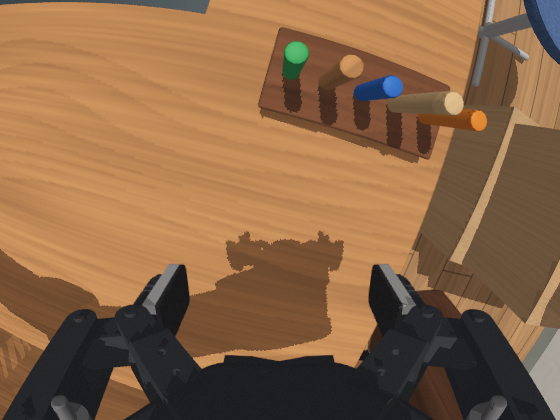

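```bash
cat > h.py <<'E'
import numpy as np, cv2
from scipy.spatial.transform import Rotation as R
from workcell import bot
def ray(name,uv,info=None):
    i=info or bot.camera_info(name); Rm=cv2.Rodrigues(np.array(i['rvec']))[0]; t=np.array(i['tvec'])
    x=(uv[0]-i['cx'])/i['fx']; y=(uv[1]-i['cy'])/i['fy']
    if name=='wrist':
        r=np.hypot(x,y); k=np.sin(r)/r if r>1e-9 else 1; d=np.array([x*k,y*k,np.cos(r)])
    else: d=np.array([x,y,1.])
    return -Rm.T@t, Rm.T@d
def onz(name,uv,z,info=None):
    c,d=ray(name,uv,info); return c+d*(z-c[2])/d[2]
def proj(name,P,info=None):
    i=info or bot.camera_info(name); Rm=cv2.Rodrigues(np.array(i['rvec']))[0]
    p=Rm@np.array(P)+np.array(i['tvec'])
    if name=='wrist':
        r=np.hypot(p[0],p[1]); th=np.arctan2(r,p[2]); return np.array([i['cx']+i['fx']*th*p[0]/r,i['cy']+i['fy']*th*p[1]/r])
    return np.array([i['cx']+i['fx']*p[0]/p[2],i['cy']+i['fy']*p[1]/p[2]])
E
python3 - <<'E'
from h import *
for n,uv,z in [('a?',(220,203),.02),('b?',(193,271),.02),('c',(299,215),.04),('knob',(349,219),.087),('jaw',(329,218),.04),('fluxpot',(307,245),.04),('cone',(229,246),.05),('black',(258,236),.02),('blue',(260,211),.02),('blue2',(329,261),.02),('cup',(233,273),.06),('hamhead',(251,174),.02),('tin',(180,228),.07),('block',(396,232),.02),('jar',(147,267),.05)]:
    print(n,onz('top',uv,z).round(3))
im=cv2.imread('pics/top0.png'); cv2.imwrite('pics/topc.png',cv2.resize(im[150:310,110:440],None,fx=2.4,fy=2.4,interpolation=cv2.INTER_CUBIC))
im=cv2.imread('pics/scene0.png'); cv2.imwrite('pics/scenec.png',cv2.resize(im[140:300,100:430],None,fx=2.4,fy=2.4,interpolation=cv2.INTER_CUBIC))
s=bot.observe(); print(R.from_euler('xyz',s['tool_rot']).as_matrix().round(3))
i=bot.camera_info('wrist');Rm=cv2.Rodrigues(i['rvec'])[0]; c=-Rm.T@i['tvec']; T=R.from_euler('xyz',s['tool_rot']).as_matrix()
print('cam in tool',T.T@(c-s['position']),(Rm@T).round(3))
E
```

```text
a? [0.671 0.157 0.02 ]
b? [0.468 0.261 0.02 ]
c [ 0.597 -0.083  0.04 ]
knob [ 0.556 -0.226  0.087]
jaw [ 0.576 -0.174  0.04 ]
fluxpot [ 0.501 -0.095  0.04 ]
cone [0.526 0.141 0.05 ]
black [0.551 0.051 0.02 ]
blue [0.629 0.035 0.02 ]
blue2 [ 0.446 -0.156  0.02 ]
cup [0.443 0.137 0.06 ]
hamhead [0.753 0.049 0.02 ]
tin [0.596 0.28  0.07 ]
block [ 0.509 -0.377  0.02 ]
jar [0.494 0.392 0.05 ]
[[ 0.261 -0.     0.965]
 [-0.965  0.001  0.261]
 [-0.001 -1.    -0.   ]]
cam in tool [ 0.00092639 -0.14202313  0.07498476] [[ 1.     0.001 -0.001]
 [-0.001 -0.294 -0.956]
 [-0.001  0.956 -0.294]]
```

View pics/topc.png

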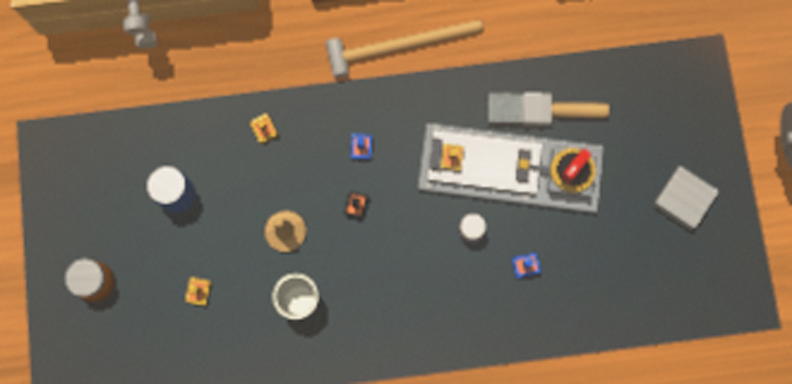

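View pics/scenec.png

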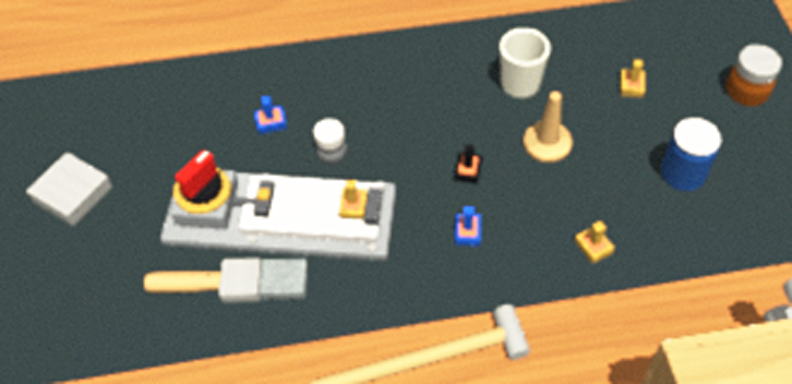

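```bash
python3 -m crank '[{"dx":-324,"dz":440},{"dx":-324,"dz":440},{"dx":-324,"dz":440},{"dx":-324,"dz":440},{"dx":-324,"dz":440},{"dx":-324,"dz":440},{"dx":-324,"dz":440},{"dx":-324,"dz":440},{"dx":-324,"dz":440},{"dx":-324,"dz":440},{"dx":-324,"dz":440},{"dx":-324,"dz":440}]'
```

```text
$[0]: bad value
```

```bash
python3 -m crank '[{"hand":0,"dx":-324,"dy":0,"dz":440,"yaw":0},{"hand":0,"dx":-324,"dy":0,"dz":440,"yaw":0},{"hand":0,"dx":-324,"dy":0,"dz":440,"yaw":0},{"hand":0,"dx":-324,"dy":0,"dz":440,"yaw":0},{"hand":0,"dx":-324,"dy":0,"dz":440,"yaw":0},{"hand":0,"dx":-324,"dy":0,"dz":440,"yaw":0},{"hand":0,"dx":-324,"dy":0,"dz":440,"yaw":0},{"hand":0,"dx":-324,"dy":0,"dz":440,"yaw":0},{"hand":0,"dx":-324,"dy":0,"dz":440,"yaw":0},{"hand":0,"dx":-324,"dy":0,"dz":440,"yaw":0},{"hand":0,"dx":-324,"dy":0,"dz":440,"yaw":0},{"hand":0,"dx":-324,"dy":0,"dz":440,"yaw":0}]'
```

```text
clock: 1.15
position: [0.4752, -0.2104, 0.2314]
tool_rot: [-1.571, -0.0, -1.307]
force: [0.9, -1.4, -0.2]
grip_width: 0.0855
```

```bash
python3 -m crank '[{"hand":0,"dx":-25,"dy":0,"dz":35,"yaw":0},{"hand":0,"dx":-25,"dy":0,"dz":35,"yaw":0},{"hand":0,"dx":-25,"dy":0,"dz":35,"yaw":0}]'
python3 - <<'E'
from h import *
i=bot.camera_info('wrist'); im=bot.grab_frame('wrist'); np.save('pics/w1.npy',[im]); import pickle; pickle.dump(i,open('pics/w1.pkl','wb'))
cv2.imwrite('pics/w1.png',im[:,:,::-1])
print(bot.observe()['qd'].round(3))
E
```

```text
clock: 1.4
position: [0.5027, -0.1765, 0.2309]
tool_rot: [-1.571, 0.001, -1.303]
force: [0.1, -0.4, -0.6]
grip_width: 0.0857
[ 0.037 -0.011  0.022  0.01   0.001 -0.001  0.009]
```

View pics/w1.png

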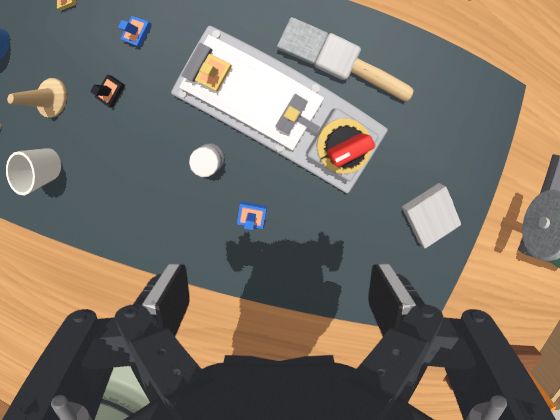

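```bash
python3 - <<'E'
import cv2
im=cv2.imread('pics/w1.png'); cv2.imwrite('pics/w1c.png',cv2.resize(im[15:205,160:400],None,fx=3.1,fy=3.1,interpolation=cv2.INTER_CUBIC))
E
```

```text
(no output)
```

View pics/w1c.png

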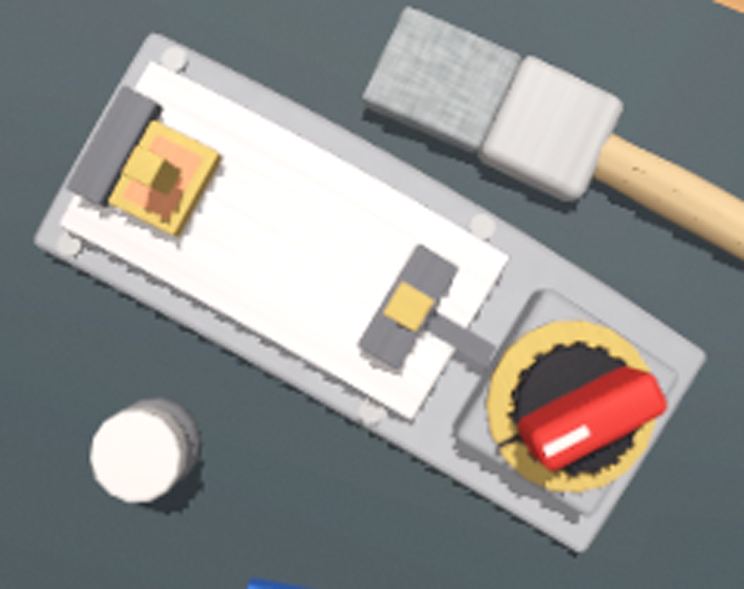

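```bash
cat >> h.py <<'E'
def fit2(loc,w):
    loc=np.array(loc,float);w=np.array(w,float);a=loc-loc.mean(0);b=w-w.mean(0)
    th=np.arctan2((a[:,0]*b[:,1]-a[:,1]*b[:,0]).sum(),(a*b).sum())
    M=np.array([[np.cos(th),-np.sin(th)],[np.sin(th),np.cos(th)]]);t=w.mean(0)-M@loc.mean(0)
    return th,t,M,(loc@M.T+t-w)
E
python3 - <<'E'
from h import *
import pickle
i=pickle.load(open('pics/w1.pkl','rb'))
g=lambda p,z: onz('wrist',(p[0]/3.1+160-.34,p[1]/3.1+15-.34),z,i)[:2]
bed=[((152,65),(33,99)),((508,257),(33,-43)),((412,418),(-33,-43)),((63,228),(-33,99))]
base=[((152,35),(45,110)),((705,355),(45,-126)),((582,552),(-45,-126)),((36,243),(-45,110))]
L=[];W=[]
for p,l in bed: L.append(np.array(l)/1e3);W.append(g(p,.028))
for p,l in base: L.append(np.array(l)/1e3);W.append(g(p,.014))
th,t,M,r=fit2(L,W); print('clamp yaw',th,t,(r*1e3).round(1))
th,t,M,r=fit2(L[:4],W[:4]); print('bed only',th,t,(r*1e3).round(1))
inv=lambda w: M.T@(w-t)*1e3
for n,ps,z in [('slj',[(420,245),(458,268),(397,367),(360,345)],.041),('fj',[(126,88),(160,105),(103,205),(69,190)],.041),('C',[(158,121),(219,157),(180,235),(108,196)],.04),('pot',[(140,455)],.042),('collar',[(573,406)],.05)]:
    q=np.array([g(p,z) for p in ps]); print(n,q.mean(0).round(4),[inv(x).round(1).tolist() for x in q],inv(q.mean(0)).round(1))
E
```

```text
clamp yaw -0.2576924931584974 [ 0.58264666 -0.14962495] [[ 1.3  1.1]
 [ 0.1 -1.3]
 [-1.2 -0.8]
 [ 0.1  2.1]
 [ 2.   1.6]
 [ 1.  -3. ]
 [-2.1 -2.3]
 [-1.4  2.4]]
bed only -0.2536468078143287 [ 0.58266458 -0.14993834] [[ 1.   1. ]
 [ 0.4 -1.5]
 [-1.  -1.2]
 [-0.3  1.7]]
slj [ 0.5776 -0.1701] [[19.5, -13.8], [19.2, -28.3], [-19.1, -27.5], [-18.9, -13.5]] [  0.2 -20.8]
fj [ 0.6062 -0.062 ] [[20.1, 97.6], [20.0, 84.2], [-18.3, 84.6], [-19.0, 97.8]] [ 0.7 91.1]
C [ 0.5998 -0.0817] [[14.9, 82.3], [13.4, 57.9], [-15.5, 56.5], [-14.9, 84.8]] [-0.5 70.4]
pot [ 0.5071 -0.0961] [[-86.6, 33.1]] [-86.6  33.1]
collar [ 0.5615 -0.2297] [[-0.4, -82.5]] [ -0.4 -82.5]
```

```bash
python3 -m crank '[{"hand":0,"dx":-278,"dy":60,"dz":249,"yaw":0},{"hand":0,"dx":-278,"dy":60,"dz":249,"yaw":0},{"hand":0,"dx":-278,"dy":60,"dz":249,"yaw":0},{"hand":0,"dx":-278,"dy":60,"dz":249,"yaw":0},{"hand":0,"dx":-278,"dy":60,"dz":249,"yaw":0},{"hand":0,"dx":-278,"dy":60,"dz":249,"yaw":0},{"hand":0,"dx":-278,"dy":60,"dz":249,"yaw":0},{"hand":0,"dx":-278,"dy":60,"dz":249,"yaw":0},{"hand":0,"dx":-278,"dy":60,"dz":249,"yaw":0},{"hand":0,"dx":-278,"dy":60,"dz":249,"yaw":0},{"hand":0,"dx":-278,"dy":60,"dz":249,"yaw":0},{"hand":0,"dx":-278,"dy":60,"dz":249,"yaw":0}]'
cat > snap.py <<'E'
import sys,pickle
from h import *
n=sys.argv[1]; i=bot.camera_info('wrist'); s=bot.observe(); im=bot.grab_frame('wrist'); pickle.dump((i,s),open(f'pics/{n}.pkl','wb'))
cv2.imwrite(f'pics/{n}.png',im[:,:,::-1]); print(s['clock'],s['position'].round(4),s['tool_rot'].round(4),abs(s['qd']).max().round(3))
E
python3 snap.py w2
```

```text
clock: 2.45
position: [0.6695, 0.1526, 0.1709]
tool_rot: [-1.572, -0.001, -1.308]
force: [-0.1, -0.9, -0.1]
grip_width: 0.0852
2.45 [0.6695 0.1526 0.1709] [-1.5718e+00 -9.0000e-04 -1.3083e+00] 0.022
```

View pics/w2.png

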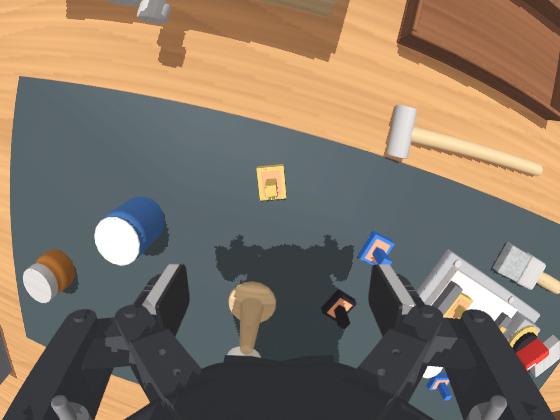

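```bash
python3 - <<'E'
import cv2
im=cv2.imread('pics/w2.png'); cv2.imwrite('pics/w2c.png',cv2.resize(im[155:215,235:315],None,fx=9,fy=9,interpolation=cv2.INTER_CUBIC))
E
```

```text
(no output)
```

View pics/w2c.png

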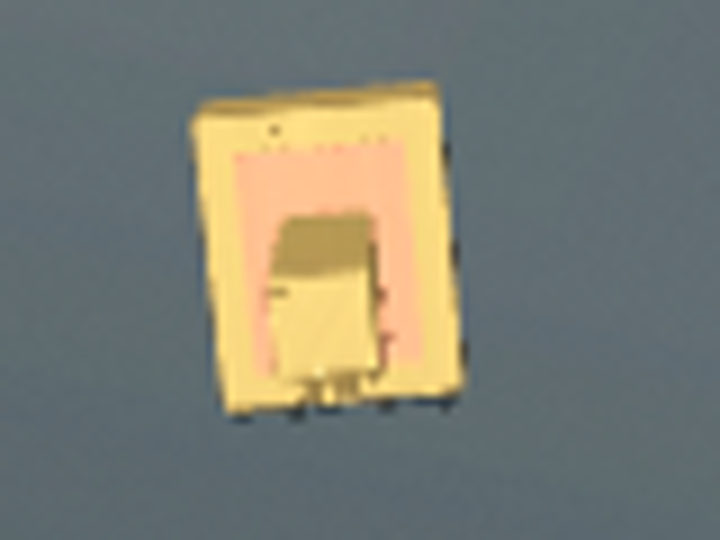

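```bash
cat >> h.py <<'E'
def rect(pkl,im0,sc,ps,z,blankloc=((-16,13),(16,13),(16,-13),(-16,-13))):
    import pickle
    i,s=pickle.load(open(pkl,'rb'))
    W=[onz('wrist',((p[0]+.5)/sc+im0[0]-.5,(p[1]+.5)/sc+im0[1]-.5),z,i)[:2] for p in ps]
    return fit2(np.array(blankloc)/1e3,W)
def delta(target_xy,s=None):
    s=s or bot.observe(); T=R.from_euler('xyz',s['tool_rot']).as_matrix()
    d=np.array([*target_xy,s['position'][2]])-s['position']; ang=np.arctan2(T[1,0],T[0,0])
    return (T.T@d*1e3).round(1), ang
E
python3 - <<'E'
from h import *
# blank x along image vertical: order of corners: choose +x = image down
th,t,M,r=rect('pics/w2.pkl',(235,155),9,[(195,116),(228,412),(464,388),(441,96)],.012,((-16,-13),(16,-13),(16,13),(-16,13)))
print(th,t,(r*1e3).round(1))
import pickle
i,s=pickle.load(open('pics/w2.pkl','rb'))
print('stub top',onz('wrist',(235+325/9,155+323/9),.042,i))
d,a=delta(t); print(d,a, bot.observe()['qpos'].round(3))
E
```

```text
-2.7907521118361167 [0.67614827 0.16051799] [[-0.1  0.2]
 [ 0.   0.3]
 [-0.1 -0.4]
 [ 0.2 -0.1]]
stub top [0.67581781 0.1600738  0.042     ]
[-6.5 -0.   8.6] -1.3092185614300038 [-0.172  0.688 -0.226  1.466  0.17   1.007 -1.749]
```

```bash
python3 -m crank '[{"hand":0.3,"dx":-6.5,"dy":80,"dz":8.6,"yaw":-1.66},{"hand":0.3,"dx":-6.5,"dy":80,"dz":8.6,"yaw":-1.66},{"hand":0.3,"dx":-6.5,"dy":80,"dz":8.6,"yaw":-1.66},{"hand":0.3,"dx":-6.5,"dy":80,"dz":8.6,"yaw":-1.66},{"hand":0.3,"dx":-6.5,"dy":80,"dz":8.6,"yaw":-1.66},{"hand":0.3,"dx":-6.5,"dy":80,"dz":8.6,"yaw":-1.66},{"hand":0.3,"dx":-6.5,"dy":80,"dz":8.6,"yaw":-1.66},{"hand":0.3,"dx":-6.5,"dy":80,"dz":8.6,"yaw":-1.66},{"hand":0.3,"dx":-6.5,"dy":80,"dz":8.6,"yaw":-1.66},{"hand":0.3,"dx":-6.5,"dy":80,"dz":8.6,"yaw":-1.66},{"hand":0.3,"dx":-6.5,"dy":80,"dz":8.6,"yaw":-1.66},{"hand":0.3,"dx":-6.5,"dy":80,"dz":8.6,"yaw":-1.66}]' 60
python3 - <<'E'
from h import *
d,a=delta((0.6761,0.1605));print(d,a,bot.observe()['qpos'].round(2))
E
```

```text
clock: 3.5
position: [0.6764, 0.1603, 0.0919]
tool_rot: [-1.572, -0.0, 0.197]
force: [0.1, -0.9, 0.0]
grip_width: 0.0594
[-0.3 -0.   0.2] 0.196789452588356 [ 0.02  0.84 -0.57  1.48  0.51  0.97 -0.5 ]
```

```bash
python3 -m crank '[{"hand":0.3,"dx":0,"dy":36,"dz":0,"yaw":-0.155},{"hand":0.3,"dx":0,"dy":76,"dz":0,"yaw":-0.155},{"hand":0.3,"dx":0,"dy":76,"dz":0,"yaw":-0.155},{"hand":0.3,"dx":0,"dy":76,"dz":0,"yaw":-0.155},{"hand":1,"dx":0,"dy":76,"dz":0,"yaw":-0.155},{"hand":1,"dx":0,"dy":76,"dz":0,"yaw":-0.155},{"hand":1,"dx":0,"dy":76,"dz":0,"yaw":-0.155},{"hand":1,"dx":0,"dy":76,"dz":0,"yaw":-0.155},{"hand":1,"dx":0,"dy":76,"dz":0,"yaw":-0.155},{"hand":1,"dx":0,"dy":76,"dz":0,"yaw":-0.155}]' 60
python3 - <<'E'
from h import *
d,a=delta((0.6761,0.1605));print(d,a,bot.observe()['qpos'].round(2))
E
```

```text
clock: 4.33
position: [0.6769, 0.163, 0.017]
tool_rot: [-1.571, -0.002, 0.348]
force: [-2.2, -2.3, 11.8]
grip_width: 0.0086
[-1.6 -0.  -2.1] 0.34751291036357523 [ 0.01  0.95 -0.56  1.5   0.6   0.87 -0.41]
```

```bash
python3 -m crank '[{"hand":1,"dx":0,"dy":-40,"dz":0,"yaw":0},{"hand":1,"dx":0,"dy":-80,"dz":0,"yaw":0},{"hand":1,"dx":-170,"dy":-130,"dz":-226,"yaw":0.6},{"hand":1,"dx":-170,"dy":-130,"dz":-226,"yaw":0.6},{"hand":1,"dx":-170,"dy":-130,"dz":-226,"yaw":0.6},{"hand":1,"dx":-170,"dy":-130,"dz":-226,"yaw":0.6},{"hand":1,"dx":-170,"dy":-130,"dz":-226,"yaw":0.6},{"hand":1,"dx":-170,"dy":-130,"dz":-226,"yaw":0.6},{"hand":1,"dx":-170,"dy":-130,"dz":-226,"yaw":0.6},{"hand":1,"dx":-170,"dy":-130,"dz":-226,"yaw":0.6},{"hand":1,"dx":-170,"dy":-130,"dz":-226,"yaw":0.6},{"hand":1,"dx":-170,"dy":-130,"dz":-226,"yaw":0.6}]'
python3 snap.py w3
```

```text
clock: 5.33
position: [0.5937, -0.107, 0.1459]
tool_rot: [-1.57, -0.001, -0.252]
force: [-1.2, 0.2, -1.1]
grip_width: 0.0087
5.3333 [ 0.5937 -0.107   0.1459] [-1.5703e+00 -8.0000e-04 -2.5220e-01] 0.028
```

View pics/w3.png

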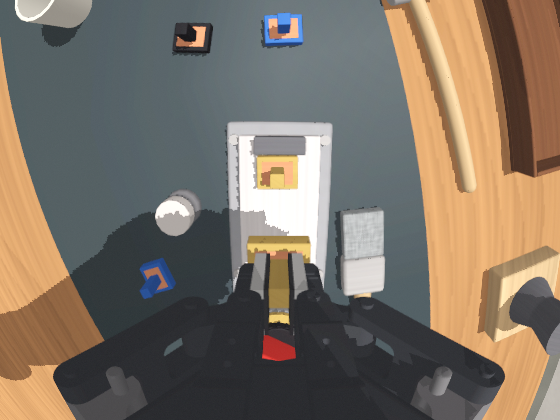

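```bash
python3 - <<'E'
import cv2
im=cv2.imread('pics/w3.png'); cv2.imwrite('pics/w3c.png',cv2.resize(im[115:205,215:345],None,fx=6,fy=6,interpolation=cv2.INTER_CUBIC))
cv2.imwrite('pics/w3d.png',cv2.resize(im[220:310,215:345],None,fx=6,fy=6,interpolation=cv2.INTER_CUBIC))
E
```

```text
(no output)
```

View pics/w3c.png

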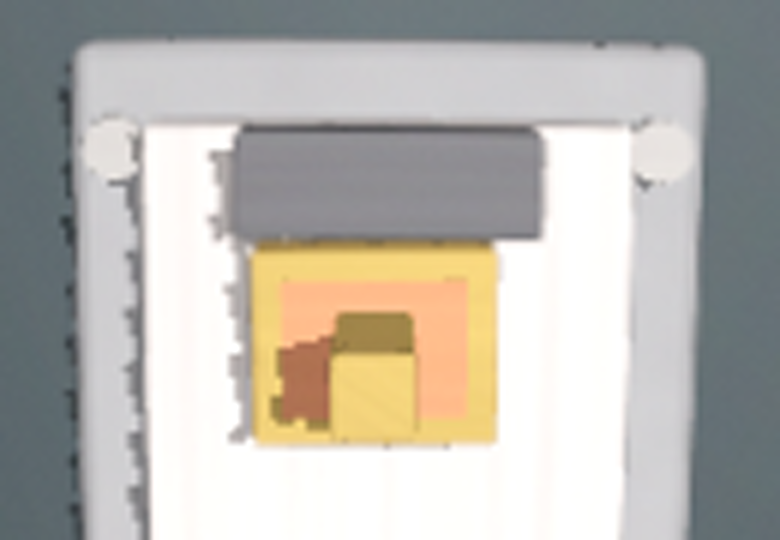

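View pics/w3d.png

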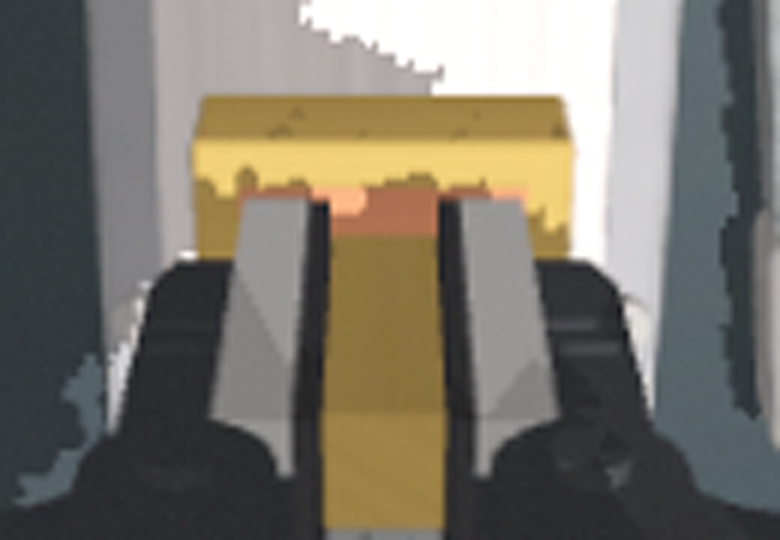

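```bash
python3 - <<'E'
from h import *
import pickle
i,s=pickle.load(open('pics/w3.pkl','rb')); sc=6
def g(p,z,o): return onz('wrist',((p[0]+.5)/sc+o[0]-.5,(p[1]+.5)/sc+o[1]-.5),z,i)[:2]
oc=(215,115); od=(215,220)
pts=[((145,124),(-33,99),.028),((630,124),(33,99),.028)]
L=[];W=[]
for p,l,z in pts: L.append(l);W.append(g(p,z,oc))
for p,l,z in [((235,238),(-20,85),.041),((542,238),(20,85),.041)]: L.append(l);W.append(g(p,z,oc))
th,t,M,r=fit2(np.array(L)/1e3,W); print('clamp',th,t,(r*1e3).round(1))
# edges directions of bed
for a,b in [((145,124),(150,538)),((630,124),(625,480))]:
    d=g(a,.028,oc)-g(b,.028,oc); print('edge ang',np.arctan2(d[1],d[0])-np.pi/2)
inv=lambda w: (M.T@(w-t)*1e3).round(1)
C=[g(p,.040,oc) for p in [(252,250),(495,248),(497,443),(255,443)]]
thc,tc,_,rc=fit2(np.array([(-16,13),(16,13),(16,-13),(-16,-13)])/1e3,C); print('C',thc-th,inv(tc),(rc*1e3).round(1))
T=R.from_euler('xyz',s['tool_rot']).as_matrix()
for p,z in [((193,140),.141),((573,140),.141),((202,97),.129),((562,97),.129)]:
    w=g(p,z,od); print('held in tool',(T.T@(np.array([*w,s['position'][2]])-s['position'])*1e3).round(1), 'clamp',inv(w))
print('tcp clamp',inv(s['position'][:2]), 'ang',s['tool_rot'][2]-th)
E
```

```text
clamp -0.2524252511844013 [ 0.58393164 -0.14859655] [[-0.7  0.2]
 [ 0.8 -0.1]
 [-0.5  0.1]
 [ 0.4 -0.2]]
edge ang -0.2672219339813524
edge ang -0.24131152348680107
C 0.006219234855207256 [-1.7 70.7] [[-0.3  0.3]
 [ 0.6  0.1]
 [ 0.1 -0.1]
 [-0.3 -0.3]]
held in tool [-15.3  -0.   11.8] clamp [-16.3  54.5]
held in tool [15.8  0.  11.8] clamp [14.9 54.5]
held in tool [-15.6  -0.   10.9] clamp [-16.6  53.5]
held in tool [16.   0.  10.8] clamp [15.  53.5]
tcp clamp [-1.  42.7] ang 0.0002554962186569476
```

```bash
python3 -m crank '[{"hand":1,"dx":0,"dy":30,"dz":2,"yaw":0},{"hand":1,"dx":0,"dy":60,"dz":2,"yaw":0},{"hand":1,"dx":0,"dy":80,"dz":2,"yaw":0},{"hand":1,"dx":0,"dy":92,"dz":2,"yaw":0},{"hand":1,"dx":0,"dy":97,"dz":2,"yaw":0},{"hand":1,"dx":0,"dy":100,"dz":2,"yaw":0},{"hand":1,"dx":0,"dy":100,"dz":2,"yaw":0},{"hand":1,"dx":0,"dy":100,"dz":2,"yaw":0}]'
python3 snap.py w4
```

```text
clock: 6.05
position: [0.5946, -0.1054, 0.0463]
tool_rot: [-1.571, -0.001, -0.252]
force: [0.7, 0.8, -0.1]
grip_width: 0.0084
6.05 [ 0.5946 -0.1054  0.0463] [-1.5705e+00 -1.4000e-03 -2.5180e-01] 0.005
```

View pics/w4.png

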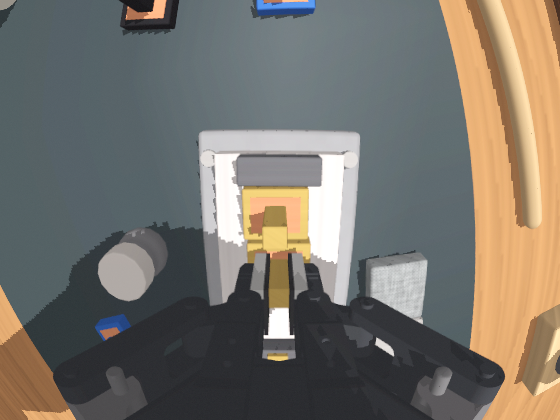

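```bash
python3 -m crank '[{"hand":1,"dx":0,"dy":1,"dz":0,"yaw":0},{"hand":1,"dx":0,"dy":1.2,"dz":0,"yaw":0},{"hand":0.5,"dx":0,"dy":1,"dz":0,"yaw":0},{"hand":0.5,"dx":0,"dy":1,"dz":0,"yaw":0},{"hand":0.5,"dx":0,"dy":1,"dz":0,"yaw":0},{"hand":0.5,"dx":0,"dy":0,"dz":0,"yaw":0},{"hand":0.5,"dx":0,"dy":-40,"dz":0,"yaw":0},{"hand":0.5,"dx":0,"dy":-80,"dz":0,"yaw":0},{"hand":0.3,"dx":0,"dy":-100,"dz":0,"yaw":0},{"hand":0.3,"dx":0,"dy":-100,"dz":0,"yaw":0}]'
python3 snap.py w5
```

```text
clock: 6.93
position: [0.596, -0.1057, 0.1501]
tool_rot: [-1.57, -0.006, -0.252]
force: [0.2, 0.5, -0.9]
grip_width: 0.0595
6.9333 [ 0.596  -0.1057  0.1501] [-1.5702 -0.0063 -0.2523] 0.065
```

View pics/w5.png

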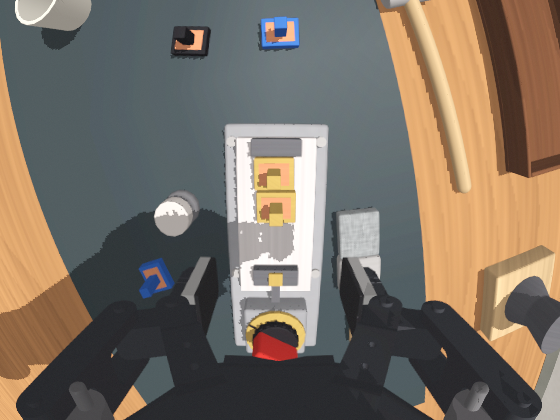

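```bash
python3 -m crank '[{"hand":0.3,"dx":-215,"dy":-15,"dz":323,"yaw":0},{"hand":0.3,"dx":-215,"dy":-15,"dz":323,"yaw":0},{"hand":0.3,"dx":-215,"dy":-15,"dz":323,"yaw":0},{"hand":0.3,"dx":-215,"dy":-15,"dz":323,"yaw":0},{"hand":0.3,"dx":-215,"dy":-15,"dz":323,"yaw":0},{"hand":0.3,"dx":-215,"dy":-15,"dz":323,"yaw":0},{"hand":0.3,"dx":-215,"dy":-15,"dz":323,"yaw":0},{"hand":0.3,"dx":-215,"dy":-15,"dz":323,"yaw":0},{"hand":0.3,"dx":-215,"dy":-15,"dz":323,"yaw":0},{"hand":0.3,"dx":-215,"dy":-15,"dz":323,"yaw":0},{"hand":0.3,"dx":-215,"dy":-15,"dz":323,"yaw":0},{"hand":0.3,"dx":-215,"dy":-15,"dz":323,"yaw":0}]'
python3 snap.py w6; python3 - <<'E'
import cv2
im=cv2.imread('pics/w5.png'); cv2.imwrite('pics/w5c.png',cv2.resize(im[120:300,210:345],None,fx=3.3,fy=3.3,interpolation=cv2.INTER_CUBIC))
E
```

```text
clock: 7.98
position: [0.4656, 0.2612, 0.1596]
tool_rot: [-1.572, 0.001, -0.25]
force: [0.1, -0.5, -0.4]
grip_width: 0.0595
7.9833 [0.4656 0.2612 0.1596] [-1.5716e+00  9.0000e-04 -2.5020e-01] 0.041
```

View pics/w6.png

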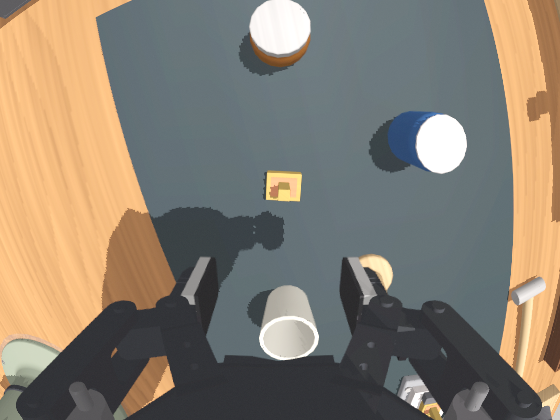

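View pics/w5c.png

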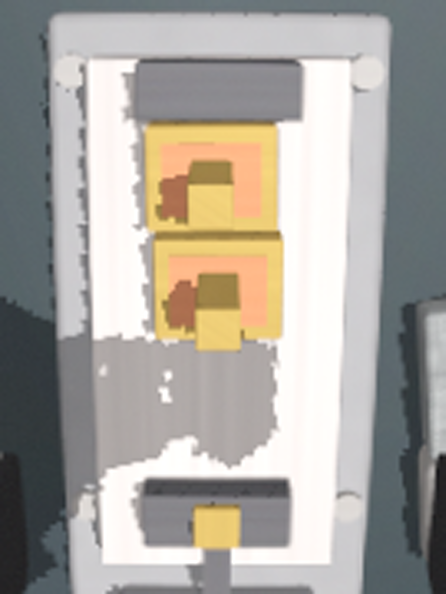

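```bash
python3 - <<'E'
import cv2
im=cv2.imread('pics/w6.png'); cv2.imwrite('pics/w6c.png',cv2.resize(im[155:215,245:325],None,fx=9,fy=9,interpolation=cv2.INTER_CUBIC))
E
```

```text
(no output)
```

View pics/w6c.png

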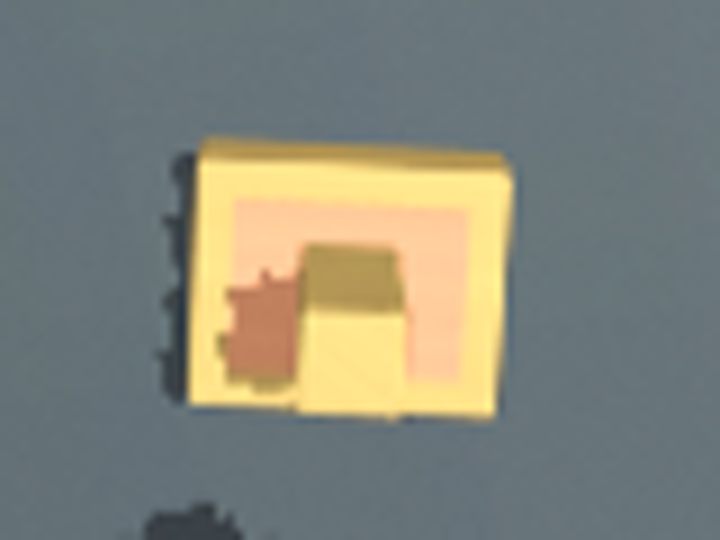

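```bash
python3 - <<'E'
from h import *
th,t,M,r=rect('pics/w6.pkl',(245,155),9,[(198,160),(511,172),(494,416),(190,405)],.012)
print(th,t,(r*1e3).round(1))
import pickle
i,s=pickle.load(open('pics/w6.pkl','rb'))
print('stub top',onz('wrist',(245+352/9,155+361/9),.042,i))
d,a=delta(t); print(d,a, 'yaw cmd',a-th,bot.observe()['qpos'].round(3))
E
```

```text
-0.2919198012194006 [0.47165399 0.26660904] [[-0.2  0.3]
 [ 0.2  0.1]
 [ 0.3 -0.4]
 [-0.3 -0.1]]
stub top [0.47191723 0.26640657 0.042     ]
[ 3.7 -0.   7.7] -0.2520076849694739 yaw cmd 0.03991211624992669 [-0.198  0.524 -0.572  1.887  0.373  0.84  -1.215]
```

```bash
python3 -m crank '[{"hand":0.3,"dx":3.7,"dy":35,"dz":7.7,"yaw":0.04},{"hand":0.3,"dx":3.7,"dy":70,"dz":7.7,"yaw":0.04},{"hand":0.3,"dx":3.7,"dy":105,"dz":7.7,"yaw":0.04},{"hand":0.3,"dx":3.7,"dy":130,"dz":7.7,"yaw":0.04},{"hand":0.3,"dx":3.7,"dy":143,"dz":7.7,"yaw":0.04},{"hand":0.3,"dx":3.7,"dy":143,"dz":7.7,"yaw":0.04},{"hand":1,"dx":3.7,"dy":143,"dz":7.7,"yaw":0.04},{"hand":1,"dx":3.7,"dy":143,"dz":7.7,"yaw":0.04},{"hand":1,"dx":3.7,"dy":143,"dz":7.7,"yaw":0.04},{"hand":1,"dx":3.7,"dy":143,"dz":7.7,"yaw":0.04},{"hand":1,"dx":3.7,"dy":143,"dz":7.7,"yaw":0.04},{"hand":1,"dx":3.7,"dy":143,"dz":7.7,"yaw":0.04}]' 60
python3 - <<'E'
from h import *
d,a=delta((0.4717,0.2666));print(d,a)
# target for placing
th=-.2525; M=np.array([[np.cos(th),-np.sin(th)],[np.sin(th),np.cos(th)]]); t=np.array([0.5839,-0.1486])
w=t+M@np.array([-.0008,.022]); print(w); print(delta(w))
E
```

```text
clock: 9.03
position: [0.4726, 0.2675, 0.0187]
tool_rot: [-1.57, -0.002, -0.292]
force: [-1.1, -1.8, 12.9]
grip_width: 0.0084
[-0.6 -0.  -1.1] -0.2923938940696474
[ 0.58862153 -0.12709774]
(array([ 224.9,   -0. , -344.4]), np.float64(-0.2923938940696474))
```

```bash
python3 -m crank '[{"hand":1,"dx":0,"dy":-40,"dz":0,"yaw":0},{"hand":1,"dx":0,"dy":-80,"dz":0,"yaw":0},{"hand":1,"dx":25,"dy":-115,"dz":-10,"yaw":-0.04},{"hand":1,"dx":225,"dy":-130,"dz":-344,"yaw":-0.04},{"hand":1,"dx":225,"dy":-130,"dz":-344,"yaw":-0.04},{"hand":1,"dx":225,"dy":-130,"dz":-344,"yaw":-0.04},{"hand":1,"dx":225,"dy":-130,"dz":-344,"yaw":-0.04},{"hand":1,"dx":225,"dy":-130,"dz":-344,"yaw":-0.04},{"hand":1,"dx":225,"dy":-130,"dz":-344,"yaw":-0.04},{"hand":1,"dx":225,"dy":-130,"dz":-344,"yaw":-0.04},{"hand":1,"dx":225,"dy":-130,"dz":-344,"yaw":-0.04},{"hand":1,"dx":225,"dy":-130,"dz":-344,"yaw":-0.04}]'
python3 - <<'E'
from h import *
print(delta((0.5886,-0.1271)))
E
```

```text
clock: 10.03
position: [0.5844, -0.1139, 0.1475]
tool_rot: [-1.571, -0.001, -0.252]
force: [1.5, 1.0, -1.9]
grip_width: 0.0086
(array([  7.4,   0. , -11.7]), np.float64(-0.2522956739137077))
```

```bash
python3 -m crank '[{"hand":1,"dx":6.5,"dy":0,"dz":-11,"yaw":0},{"hand":1,"dx":6.5,"dy":0,"dz":-11,"yaw":0},{"hand":1,"dx":6.5,"dy":0,"dz":-11,"yaw":0}]'
python3 snap.py w7; python3 - <<'E'
import cv2
im=cv2.imread('pics/w7.png'); cv2.imwrite('pics/w7c.png',cv2.resize(im[85:300,205:350],None,fx=4,fy=4,interpolation=cv2.INTER_CUBIC)[:600])
cv2.imwrite('pics/w7d.png',cv2.resize(im[210:310,215:345],None,fx=6,fy=6,interpolation=cv2.INTER_CUBIC))
E
```

```text
clock: 10.28
position: [0.5877, -0.1245, 0.1469]
tool_rot: [-1.571, -0.0, -0.254]
force: [-1.1, 1.2, -1.2]
grip_width: 0.0086
10.2833 [ 0.5877 -0.1245  0.1469] [-1.5706e+00 -3.0000e-04 -2.5380e-01] 0.035
```

View pics/w7c.png

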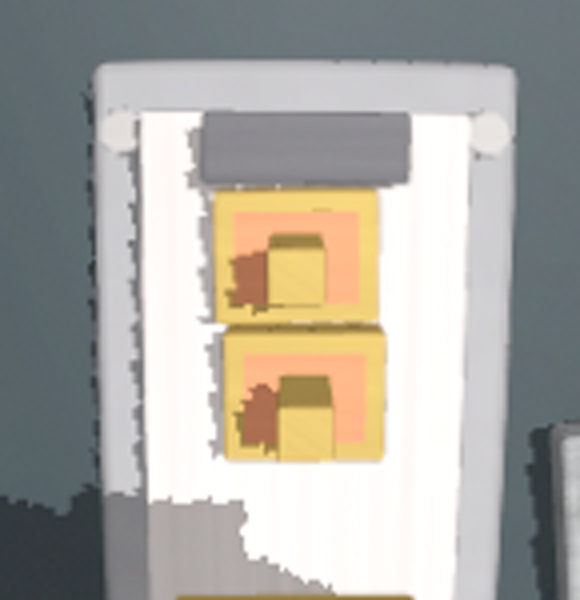

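View pics/w7d.png

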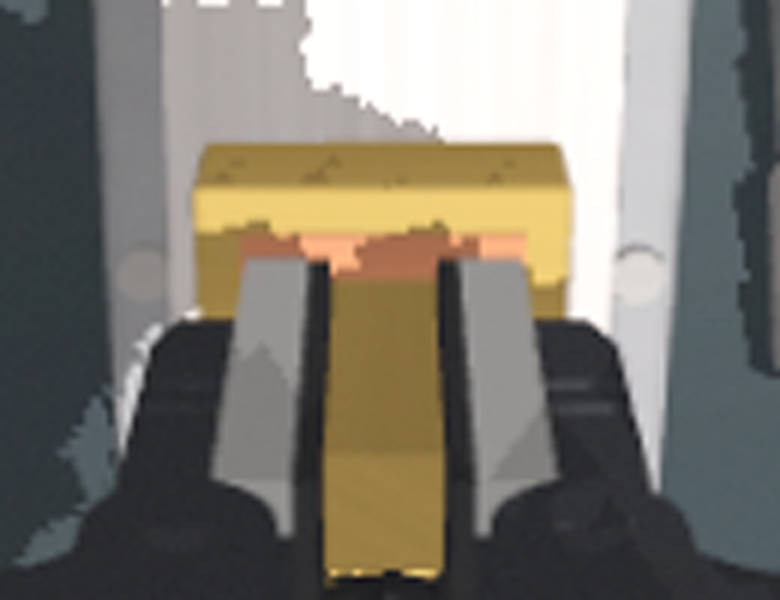

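```bash
python3 - <<'E'
from h import *
import pickle
i,s=pickle.load(open('pics/w7.pkl','rb'))
def g(p,z,o,sc): return onz('wrist',((p[0]+.5)/sc+o[0]-.5,(p[1]+.5)/sc+o[1]-.5),z,i)[:2]
c=lambda p,z:g(p,z,(205,85),4); d=lambda p,z:g(p,z,(215,210),6)
pts=[((140,113),(-33,99),.028),((470,115),(33,99),.028),((202,183),(-20,85),.041),((409,185),(20,85),.041)]
th,t,M,r=fit2(np.array([l for _,l,_ in pts])/1e3,[c(p,z) for p,l,z in pts]); print('clamp',th,t,(r*1e3).round(1))
inv=lambda w: (M.T@(w-t)*1e3).round(1)
# base edges mid in x at several rows for axis
for a,b,z in [((148,540),(458,540),.028),((105,540),(498,540),.014),((98,150),(514,150),.014),((143,200),(467,200),.028)]:
    print('axis mid',inv((c(a,z)+c(b,z))/2), np.linalg.norm(c(a,z)-c(b,z))*1e3)
for n,ps in [('C',[(214,193),(377,192),(380,321),(216,323)]),('B',[(223,334),(384,334),(386,461),(225,462)])]:
    thc,tc,_,rc=fit2(np.array([(-16,13),(16,13),(16,-13),(-16,-13)])/1e3,[c(p,.04) for p in ps]); print(n,thc-th,inv(tc),(rc*1e3).round(1))
T=R.from_euler('xyz',s['tool_rot']).as_matrix(); zt=s['position'][2]
for p,z in [((193,186),zt-.0067),((571,186),zt-.0067),((205,144),zt-.0187),((560,144),zt-.0187)]:
    w=d(p,z); print('held tool',(T.T@(np.array([*w,zt])-s['position'])*1e3).round(1), 'clamp',inv(w))
print('tcp clamp',inv(s['position'][:2]),s['tool_rot'][2]-th)
E
```

```text
clamp -0.26015357343354445 [ 0.58312744 -0.14893374] [[-0.1  0.3]
 [ 0.3  0.1]
 [-0.5 -0.1]
 [ 0.3 -0.2]]
axis mid [0.2 9.6] 66.03818299621331
axis mid [-0.1  4.8] 88.4682464009108
axis mid [ 0.3 91.4] 87.64745464631875
axis mid [ 0.1 81.4] 64.90844772092396
C 0.018687393342456643 [-1.6 70.9] [[-0.3  0.4]
 [ 0.7  0.4]
 [-0.  -0.4]
 [-0.3 -0.4]]
B 0.01430030812777025 [ 0.1 43.1] [[-0.3  0.1]
 [ 0.5  0.2]
 [-0.1 -0.1]
 [-0.1 -0.2]]
held tool [-15.4  -0.   12.3] clamp [-17.4  36.9]
held tool [15.8  0.  12.3] clamp [13.9 37.1]
held tool [-15.5  -0.   11.3] clamp [-17.4  36. ]
held tool [16.   0.  11.3] clamp [14.  36.2]
tcp clamp [-1.9 24.8] 0.00635011360248755
```

```bash
python3 -m crank '[{"hand":1,"dx":1.8,"dy":25,"dz":-7.8,"yaw":0},{"hand":1,"dx":1.8,"dy":60,"dz":-7.8,"yaw":0},{"hand":1,"dx":1.8,"dy":80,"dz":-7.8,"yaw":0},{"hand":1,"dx":1.8,"dy":92,"dz":-7.8,"yaw":0},{"hand":1,"dx":1.8,"dy":97,"dz":-7.8,"yaw":0},{"hand":1,"dx":1.8,"dy":99,"dz":-7.8,"yaw":0},{"hand":1,"dx":1.8,"dy":99,"dz":-7.8,"yaw":0},{"hand":1,"dx":1.8,"dy":99,"dz":-7.8,"yaw":0}]'
python3 snap.py w8
```

```text
clock: 11.0
position: [0.5878, -0.1307, 0.0481]
tool_rot: [-1.57, -0.0, -0.251]
force: [-0.1, -0.6, -1.1]
grip_width: 0.0086
11.0 [ 0.5878 -0.1307  0.0481] [-1.5704e+00 -4.0000e-04 -2.5070e-01] 0.004
```

View pics/w8.png

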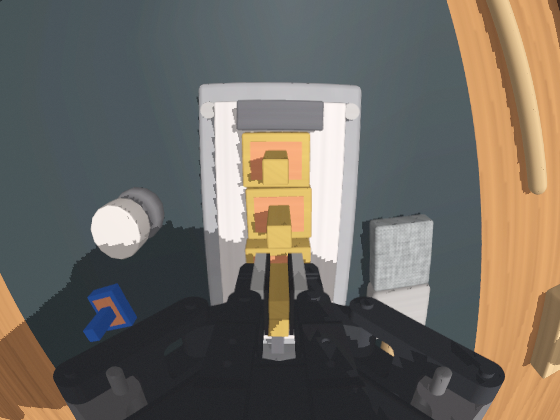

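```bash
python3 -m crank '[{"hand":1,"dx":0,"dy":1,"dz":0,"yaw":0},{"hand":1,"dx":0,"dy":1.2,"dz":0,"yaw":0},{"hand":0.5,"dx":0,"dy":1,"dz":0,"yaw":0},{"hand":0.5,"dx":0,"dy":1,"dz":0,"yaw":0},{"hand":0.5,"dx":0,"dy":1,"dz":0,"yaw":0},{"hand":0.5,"dx":0,"dy":0,"dz":0,"yaw":0},{"hand":0.5,"dx":0,"dy":-40,"dz":0,"yaw":0},{"hand":0.5,"dx":0,"dy":-80,"dz":0,"yaw":0},{"hand":0.3,"dx":0,"dy":-100,"dz":0,"yaw":0},{"hand":0.3,"dx":0,"dy":-100,"dz":0,"yaw":0},{"hand":0.3,"dx":0,"dy":-100,"dz":0,"yaw":0}]'
python3 snap.py w9; python3 - <<'E'
import cv2
im=cv2.imread('pics/w9.png'); cv2.imwrite('pics/w9c.png',cv2.resize(im[85:350,200:355],None,fx=2.8,fy=2.8,interpolation=cv2.INTER_CUBIC)[:600])
cv2.imwrite('pics/w9d.png',cv2.resize(im[85:235,205:345],None,fx=5,fy=5,interpolation=cv2.INTER_CUBIC)[:600])
E
```

```text
clock: 11.97
position: [0.5881, -0.1321, 0.1489]
tool_rot: [-1.571, -0.002, -0.252]
force: [0.1, -0.3, -0.6]
grip_width: 0.0597
11.9667 [ 0.5881 -0.1321  0.1489] [-1.571  -0.0023 -0.2525] 0.036
```

View pics/w9.png

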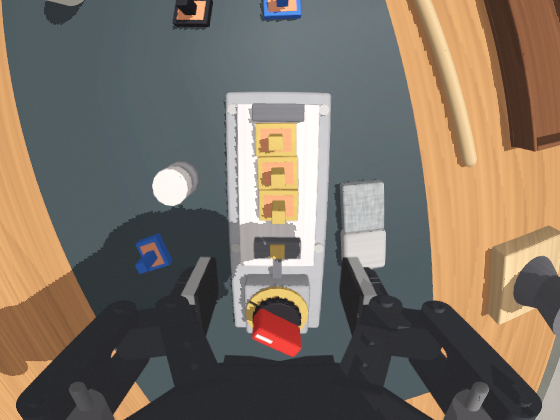

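View pics/w9d.png

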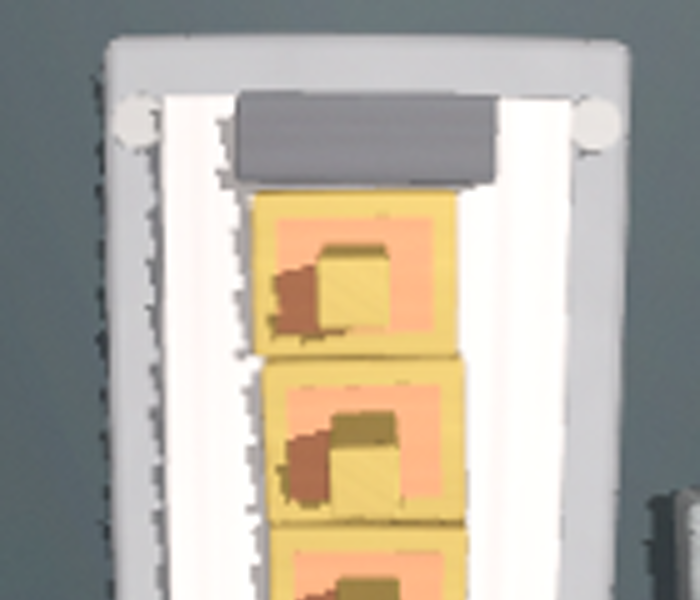

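```bash
python3 -m crank '[{"hand":0.5,"dx":-0.5,"dy":0,"dz":40,"yaw":0},{"hand":0.5,"dx":-0.5,"dy":30,"dz":53,"yaw":0},{"hand":0.5,"dx":-0.5,"dy":65,"dz":53,"yaw":0},{"hand":0.5,"dx":-0.5,"dy":90,"dz":53,"yaw":0},{"hand":0.5,"dx":-0.5,"dy":98,"dz":53,"yaw":0},{"hand":0.5,"dx":-0.5,"dy":98,"dz":53,"yaw":0},{"hand":0.95,"dx":-0.5,"dy":98,"dz":53,"yaw":0},{"hand":0.95,"dx":-0.5,"dy":98,"dz":53,"yaw":0},{"hand":0.95,"dx":-0.5,"dy":98,"dz":53,"yaw":0},{"hand":0.95,"dx":-0.5,"dy":98,"dz":53,"yaw":0},{"hand":0.95,"dx":-0.5,"dy":98,"dz":53,"yaw":0}]' 20
```

```text
clock: 12.93
position: [0.601, -0.0805, 0.0509]
tool_rot: [-1.571, -0.002, -0.252]
force: [-1.4, 0.7, 8.1]
grip_width: 0.0096
```

```bash
python3 -m crank '[{"hand":0.5,"dx":0,"dy":0,"dz":0,"yaw":0},{"hand":0.5,"dx":0,"dy":0,"dz":0,"yaw":0},{"hand":0.5,"dx":0,"dy":0,"dz":0,"yaw":0},{"hand":0.5,"dx":0,"dy":-40,"dz":0,"yaw":0},{"hand":0.4,"dx":0,"dy":-80,"dz":0,"yaw":0},{"hand":0.4,"dx":0,"dy":-120,"dz":0,"yaw":0},{"hand":0.4,"dx":0,"dy":-135,"dz":-39,"yaw":0},{"hand":0.4,"dx":0,"dy":-135,"dz":-79,"yaw":0},{"hand":0.4,"dx":0,"dy":-135,"dz":-118,"yaw":0},{"hand":0.4,"dx":0,"dy":-135,"dz":-140,"yaw":0},{"hand":0.4,"dx":0,"dy":-135,"dz":-140,"yaw":0},{"hand":0.4,"dx":0,"dy":-135,"dz":-140,"yaw":0}]'
python3 snap.py w10; python3 - <<'E'
import cv2
im=cv2.imread('pics/w10.png'); 
cv2.imwrite('pics/w10d.png',cv2.resize(im[40:240,205:355],None,fx=3,fy=3,interpolation=cv2.INTER_CUBIC)[:600])
E
```

```text
clock: 13.93
position: [0.5649, -0.2171, 0.1846]
tool_rot: [-1.571, 0.0, -0.255]
force: [0.2, -0.0, -0.1]
grip_width: 0.0513
13.9333 [ 0.5649 -0.2171  0.1846] [-1.5709e+00  1.0000e-04 -2.5460e-01] 0.042
```

View pics/w10.png

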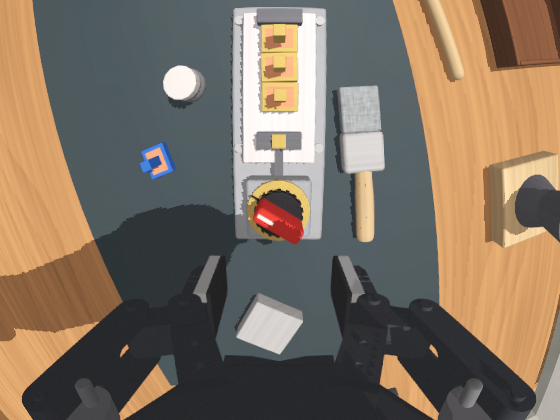

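View pics/w10d.png

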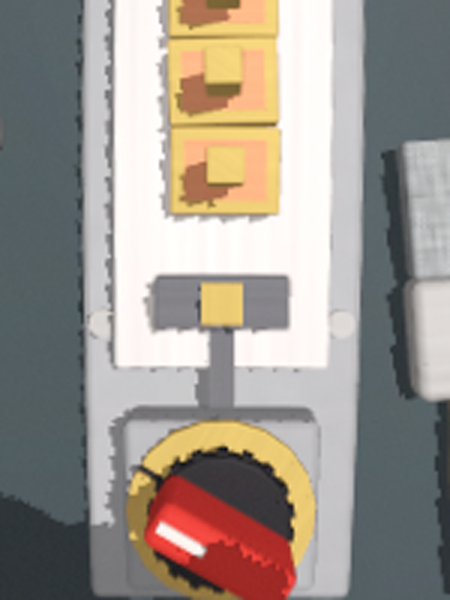

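```bash
python3 - <<'E'
import cv2
im=cv2.imread('pics/w10.png'); 
cv2.imwrite('pics/w10k.png',cv2.resize(im[170:250,230:330],None,fx=7,fy=7,interpolation=cv2.INTER_CUBIC)[:600])
E
```

```text
(no output)
```

View pics/w10k.png

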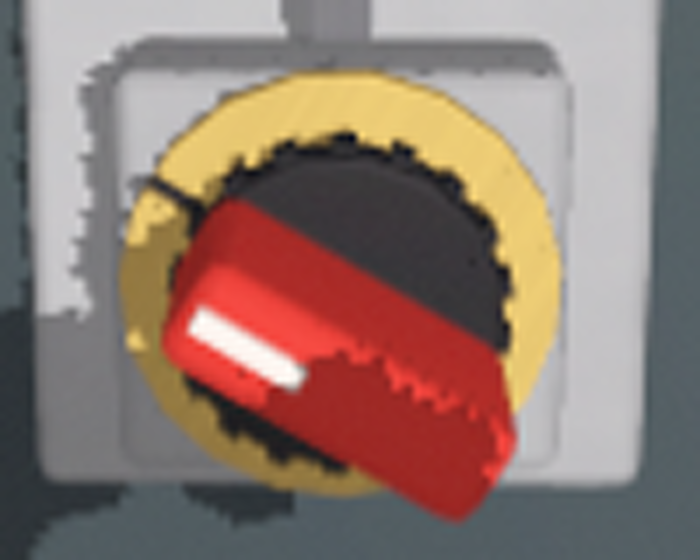

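```bash
python3 - <<'E'
from h import *
import pickle
i,s=pickle.load(open('pics/w10.pkl','rb'))
g=lambda p,z: onz('wrist',((p[0]+.5)/7+230-.5,(p[1]+.5)/7+170-.5),z,i)[:2]
th,t,M,r=fit2(np.array([(-21,7),(21,7),(21,-7),(-21,-7)])/1e3,[g(p,.087) for p in [(215,262),(515,433),(457,523),(163,353)]]); print('bar',th,t,(r*1e3).round(1))
def an(a,b,z): d=g(b,z)-g(a,z); return np.arctan2(d[1],d[0])
print('mark axis',an((198,328),(300,381),.087),'edges',an((195,365),(430,508),.087),an((265,290),(500,420),.087),'base edge',an((245,205),(490,338),.056))
# circle of drum/collar
print('collar c', [(g(p,.05)).round(4).tolist() for p in [(340,70),(560,270),(120,270)]])
print(s['tool_rot'][2], bot.observe()['qpos'].round(3))
d,a=delta((0.5617,-0.2312)); print(d,a); print(delta(t))
E
```

```text
bar -0.8012659455913248 [ 0.56153894 -0.22969282] [[-0.3  1.5]
 [ 1.6 -0.7]
 [ 0.5 -1.4]
 [-1.9  0.5]]
mark axis -0.7597343735363299 edges -0.8344148307382558 -0.783684479790647 base edge -0.7706581167376901
collar c [[0.569, -0.2014], [0.5895, -0.2336], [0.5353, -0.2194]]
-0.2545766151943618 [ 0.641  0.591 -0.551  1.68   0.36   0.973 -0.291]
[  0.3  -0.  -16.1] -0.2523628658633938
(array([ -0.3,  -0. , -14.7]), np.float64(-0.2523628658633938))
```

```bash
python3 -m crank '[{"hand":0.4,"dx":0,"dy":50,"dz":-15.4,"yaw":-1.04},{"hand":0.4,"dx":0,"dy":50,"dz":-15.4,"yaw":-1.04},{"hand":0.4,"dx":0,"dy":50,"dz":-15.4,"yaw":-1.04},{"hand":0.4,"dx":0,"dy":50,"dz":-15.4,"yaw":-1.04},{"hand":0.4,"dx":0,"dy":50,"dz":-15.4,"yaw":-1.04},{"hand":0.4,"dx":0,"dy":50,"dz":-15.4,"yaw":-1.04},{"hand":0.4,"dx":0,"dy":50,"dz":-15.4,"yaw":-1.04},{"hand":0.4,"dx":0,"dy":50,"dz":-15.4,"yaw":-1.04},{"hand":0.4,"dx":0,"dy":50,"dz":-15.4,"yaw":-1.04},{"hand":0.4,"dx":0,"dy":50,"dz":-15.4,"yaw":-1.04}]' 60
python3 snap.py w11; python3 - <<'E'
from h import *
print(delta((0.5616,-0.2305)), bot.observe()['qpos'].round(2))
E
```

```text
clock: 14.82
position: [0.5621, -0.2292, 0.1346]
tool_rot: [-1.57, -0.001, 0.792]
force: [-0.5, 0.2, 0.5]
grip_width: 0.0512
14.8167 [ 0.5621 -0.2292  0.1346] [-1.5702e+00 -9.0000e-04  7.9210e-01] 0.09
(array([-1.1, -0. , -0.5]), np.float64(0.7885530475023774)) [ 0.8   0.72 -0.77  1.71  0.59  0.97  0.59]
```

View pics/w11.png

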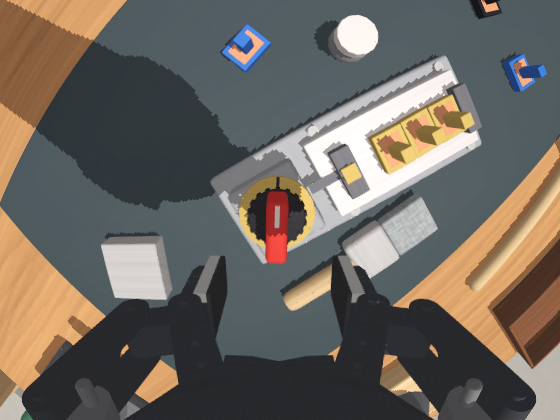

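```bash
python3 -m crank '[{"hand":0.5,"dx":-0.7,"dy":30,"dz":-0.5,"yaw":0},{"hand":0.5,"dx":-0.7,"dy":55,"dz":-0.5,"yaw":0},{"hand":0.5,"dx":-0.7,"dy":71,"dz":-0.5,"yaw":0},{"hand":0.5,"dx":-0.7,"dy":71,"dz":-0.5,"yaw":0},{"hand":1,"dx":-0.7,"dy":71,"dz":-0.5,"yaw":0},{"hand":1,"dx":-0.7,"dy":71,"dz":-0.5,"yaw":0},{"hand":1,"dx":-0.7,"dy":71,"dz":-0.5,"yaw":0},{"hand":1,"dx":-0.7,"dy":71,"dz":-0.5,"yaw":0},{"hand":1,"dx":-0.7,"dy":71,"dz":-0.5,"yaw":0}]' 60
python3 snap.py w12; python3 - <<'E'
from h import *
s=bot.observe();print(s['moment'].round(3),s['force'].round(2),s['qpos'].round(3))
E
```

```text
clock: 15.62
position: [0.5624, -0.2315, 0.0651]
tool_rot: [-1.573, -0.001, 0.788]
force: [-0.5, 2.8, 8.1]
grip_width: 0.0127
15.6167 [ 0.5624 -0.2315  0.0651] [-1.5726e+00 -1.2000e-03  7.8790e-01] 0.002
[ 0.532  0.093 -0.018] [-0.17  2.79  7.04] [ 0.762  0.807 -0.71   1.74   0.675  0.853  0.53 ]
```

View pics/w12.png

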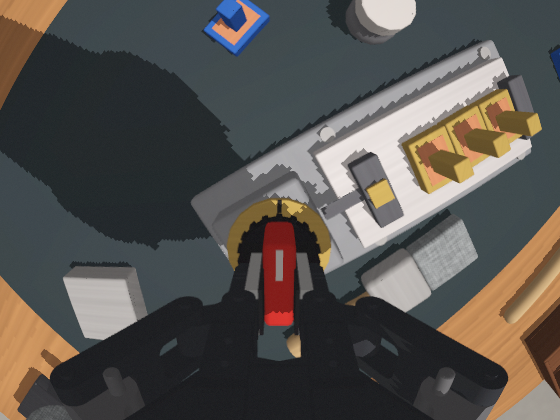

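```bash
python3 -m crank '[{"hand":1,"dx":0,"dy":0,"dz":0,"yaw":0.12},{"hand":1,"dx":0,"dy":0,"dz":0,"yaw":0.24},{"hand":1,"dx":0,"dy":0,"dz":0,"yaw":0.36},{"hand":1,"dx":0,"dy":0,"dz":0,"yaw":0.48},{"hand":1,"dx":0,"dy":0,"dz":0,"yaw":0.6},{"hand":1,"dx":0,"dy":0,"dz":0,"yaw":0.72},{"hand":1,"dx":0,"dy":0,"dz":0,"yaw":0.84},{"hand":1,"dx":0,"dy":0,"dz":0,"yaw":0.96},{"hand":1,"dx":0,"dy":0,"dz":0,"yaw":1.08},{"hand":1,"dx":0,"dy":0,"dz":0,"yaw":1.2},{"hand":1,"dx":0,"dy":0,"dz":0,"yaw":1.2}]' 60
python3 snap.py w13; python3 - <<'E'
from h import *
s=bot.observe();print(s['moment'].round(3),s['force'].round(2),s['qpos'].round(3))
E
```

```text
clock: 16.58
position: [0.5608, -0.2318, 0.065]
tool_rot: [-1.572, 0.0, -0.421]
force: [-9.7, 1.4, 14.6]
grip_width: 0.0126
16.5833 [ 0.5608 -0.2318  0.065 ] [-1.5721e+00  5.0000e-04 -4.2080e-01] 0.151
[ 0.327  2.403 -0.141] [-10.25   2.42  16.91] [ 0.58   0.736 -0.422  1.752  0.42   0.745 -0.474]
```

View pics/w13.png

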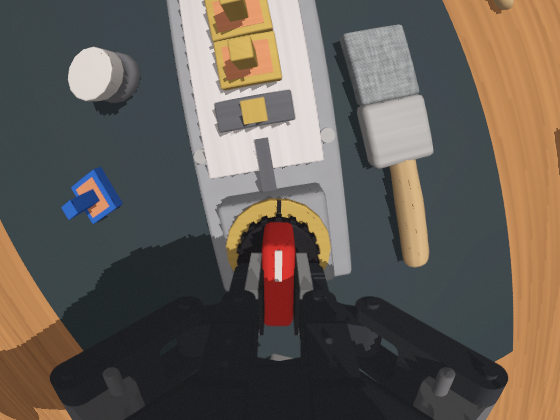

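```bash
python3 -m crank '[{"hand":1,"dx":-1,"dy":-0.5,"dz":-0.4,"yaw":0.12},{"hand":1,"dx":-1,"dy":-0.5,"dz":-0.4,"yaw":0.24},{"hand":1,"dx":-1,"dy":-0.5,"dz":-0.4,"yaw":0.36},{"hand":1,"dx":-1,"dy":-0.5,"dz":-0.4,"yaw":0.48},{"hand":1,"dx":-1,"dy":-0.5,"dz":-0.4,"yaw":0.6},{"hand":1,"dx":-1,"dy":-0.5,"dz":-0.4,"yaw":0.72},{"hand":1,"dx":-1,"dy":-0.5,"dz":-0.4,"yaw":0.84},{"hand":1,"dx":-1,"dy":-0.5,"dz":-0.4,"yaw":0.84}]' 60
python3 snap.py w14; python3 - <<'E'
from h import *
s=bot.observe();print(s['moment'].round(3),s['force'].round(2),s['qpos'].round(3))
E
```

```text
clock: 17.3
position: [0.5598, -0.2309, 0.0651]
tool_rot: [-1.572, 0.001, -1.26]
force: [-7.6, 5.4, 8.9]
grip_width: 0.0129
17.3 [ 0.5598 -0.2309  0.0651] [-1.5716e+00  8.0000e-04 -1.2601e+00] 0.145
[ 0.995  1.823 -0.132] [-6.89  4.59  9.15] [ 0.436  0.71  -0.208  1.763  0.212  0.692 -1.142]
```

View pics/w14.png

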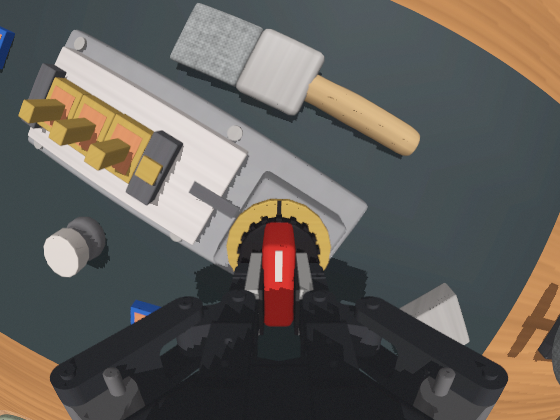

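```bash
python3 -m crank '[{"hand":1,"dx":0,"dy":0,"dz":0,"yaw":0.12},{"hand":1,"dx":0,"dy":0,"dz":0,"yaw":0.24},{"hand":1,"dx":0,"dy":0,"dz":0,"yaw":0.36},{"hand":1,"dx":0,"dy":0,"dz":0,"yaw":0.36}]' 60
python3 snap.py w15; python3 - <<'E'
from h import *
s=bot.observe();print(s['moment'].round(3),s['force'].round(2),s['qpos'].round(3))
E
```

```text
clock: 17.68
position: [0.5598, -0.2304, 0.0651]
tool_rot: [-1.572, 0.001, -1.62]
force: [-8.7, 7.6, 10.5]
grip_width: 0.0129
17.6833 [ 0.5598 -0.2304  0.0651] [-1.5720e+00  1.2000e-03 -1.6196e+00] 0.144
[ 1.592  2.012 -0.066] [-8.86  7.36 11.22] [ 0.371  0.705 -0.114  1.767  0.116  0.678 -1.421]
```

View pics/w15.png

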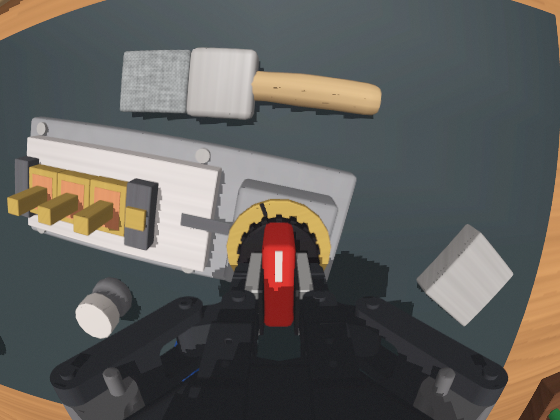

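```bash
python3 - <<'E'
import cv2
im=cv2.imread('pics/w15.png'); 
cv2.imwrite('pics/w15k.png',cv2.resize(im[190:290,215:345],None,fx=6,fy=6,interpolation=cv2.INTER_CUBIC)[:600])
im=cv2.imread('pics/w14.png'); 
cv2.imwrite('pics/w14k.png',cv2.resize(im[190:290,215:345],None,fx=6,fy=6,interpolation=cv2.INTER_CUBIC)[:600])
E
```

```text
(no output)
```

View pics/w15k.png

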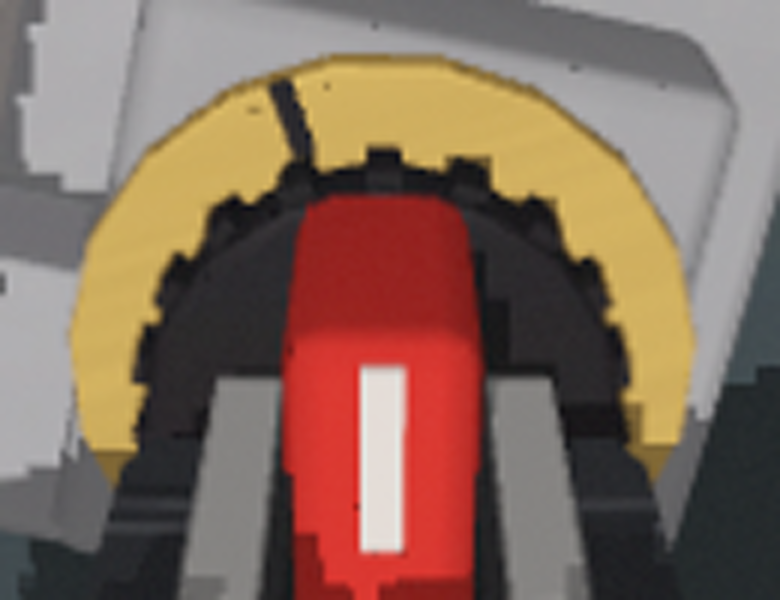

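View pics/w14k.png

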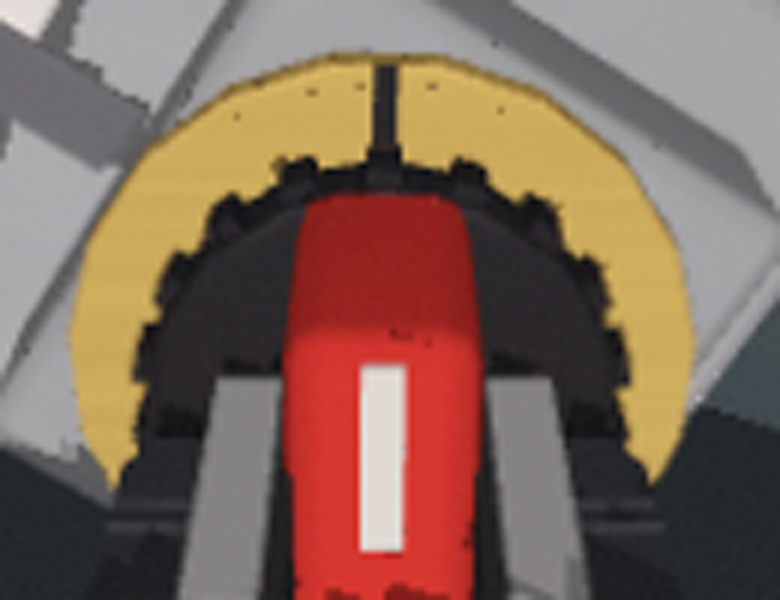

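```bash
cat > slip.py <<'E'
from h import *
import pickle
def slip(n,p,q,o=(215,190)):
    i,s=pickle.load(open(f'pics/{n}.pkl','rb')); T=R.from_euler('xyz',s['tool_rot']).as_matrix()
    out=[]
    for x in (p,q):
        w=onz('wrist',((x[0]+.5)/6+o[0]-.5,(x[1]+.5)/6+o[1]-.5),.046,i); out.append((T.T@(w-s['position'])*1e3)[[0,2]])
    out=np.array(out); a=np.arctan2(-out[:,0],out[:,1]); d=out[0]-out[1]
    print(n,out.round(1).tolist(),'angle from axis',a.round(3),'line dir',np.arctan2(-d[0],d[1]).round(3))
E
python3 - <<'E'
from slip import *
slip('w14',(385,67),(382,150)); slip('w15',(279,87),(307,160))
E
```

```text
w14 [[0.9, 30.0], [0.6, 22.5]] angle from axis [-0.03  -0.028] line dir -0.035
w15 [[-8.3, 28.5], [-5.9, 21.9]] angle from axis [0.282 0.265] line dir 0.338
```

```bash
python3 -m crank '[{"hand":1,"dx":0,"dy":0,"dz":0,"yaw":0.12},{"hand":1,"dx":0,"dy":0,"dz":0,"yaw":0.24},{"hand":1,"dx":0,"dy":0,"dz":0,"yaw":0.36},{"hand":1,"dx":0,"dy":0,"dz":0,"yaw":0.48},{"hand":1,"dx":0,"dy":0,"dz":0,"yaw":0.56},{"hand":1,"dx":0,"dy":0,"dz":0,"yaw":0.56}]' 60
python3 snap.py w16; python3 - <<'E'
from h import *
s=bot.observe();print(s['moment'].round(3),s['force'].round(2),s['qpos'].round(3))
im=cv2.imread('pics/w16.png'); 
cv2.imwrite('pics/w16k.png',cv2.resize(im[190:290,215:345],None,fx=6,fy=6,interpolation=cv2.INTER_CUBIC)[:600])
E
```

```text
clock: 18.23
position: [0.5601, -0.2296, 0.065]
tool_rot: [-1.573, 0.001, -2.177]
force: [-8.2, 11.1, 13.3]
grip_width: 0.0127
18.2333 [ 0.5601 -0.2296  0.065 ] [-1.5728e+00  1.3000e-03 -2.1765e+00] 0.099
[ 2.334  1.764 -0.056] [-7.89  9.68 13.37] [ 0.269  0.706  0.034  1.772 -0.039  0.665 -1.847]
```

View pics/w16k.png

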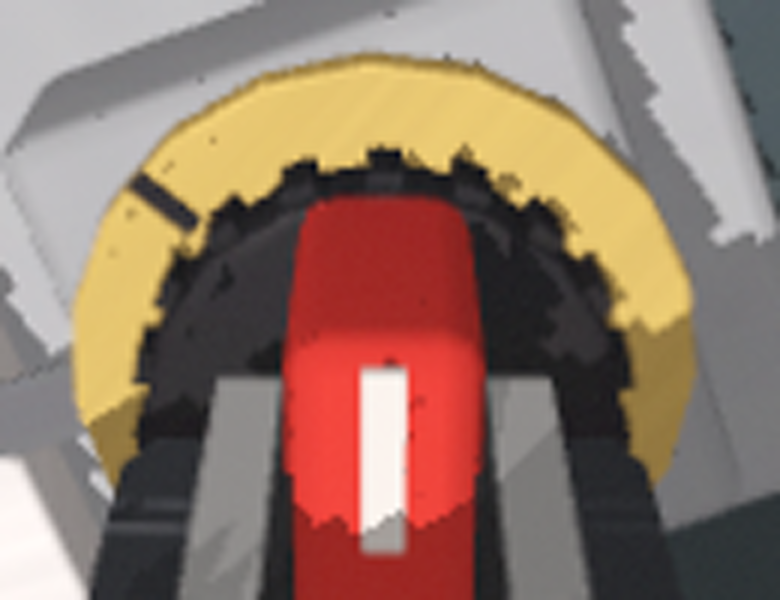

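View pics/w16.png

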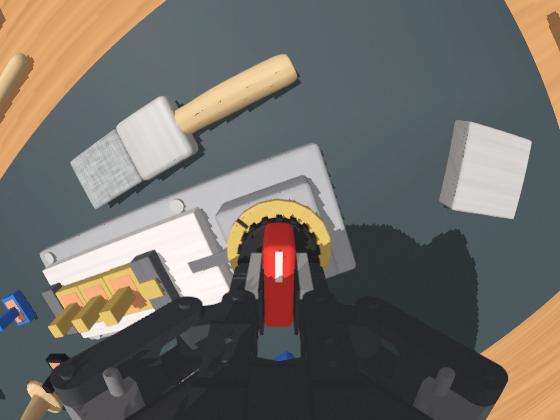

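```bash
python3 - <<'E'
from slip import *
slip('w16',(140,185),(193,224))
E
python3 -m crank '[{"hand":0.5,"dx":0,"dy":0,"dz":0,"yaw":0},{"hand":0.5,"dx":0,"dy":0,"dz":0,"yaw":0},{"hand":0.5,"dx":0,"dy":0,"dz":0,"yaw":0},{"hand":0.4,"dx":0,"dy":-30,"dz":0,"yaw":0},{"hand":0.4,"dx":0,"dy":-65,"dz":0,"yaw":0},{"hand":0.4,"dx":0,"dy":-100,"dz":0,"yaw":0},{"hand":0.4,"dx":0,"dy":-140,"dz":0,"yaw":0},{"hand":0.4,"dx":0,"dy":-150,"dz":0,"yaw":0},{"hand":0.4,"dx":0,"dy":-150,"dz":0,"yaw":0}]'
python3 snap.py w17
```

```text
w16 [[-20.9, 20.0], [-16.3, 16.3]] angle from axis [0.808 0.785] line dir 0.899
clock: 19.03
position: [0.5618, -0.2324, 0.2179]
tool_rot: [-1.565, 0.002, -2.172]
force: [0.5, -0.2, 0.0]
grip_width: 0.051
19.0333 [ 0.5618 -0.2324  0.2179] [-1.5650e+00  1.9000e-03 -2.1725e+00] 0.056
```

View pics/w17.png

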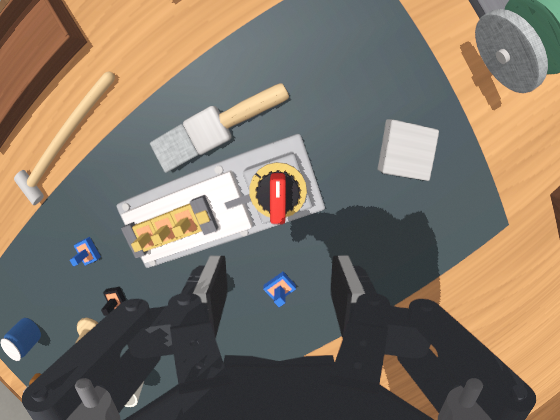

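```bash
python3 -m crank '[{"hand":0.3,"dx":-40,"dy":-15,"dz":-20,"yaw":0},{"hand":0.3,"dx":-70,"dy":-20,"dz":-40,"yaw":0},{"hand":0.3,"dx":-95,"dy":-20,"dz":-60,"yaw":0},{"hand":0.3,"dx":-95,"dy":-20,"dz":-60,"yaw":0},{"hand":0.3,"dx":-95,"dy":-20,"dz":-60,"yaw":0}]'
python3 snap.py w18; python3 - <<'E'
from h import *
im=cv2.imread('pics/w18.png'); 
cv2.imwrite('pics/w18k.png',cv2.resize(im[90:250,180:400],None,fx=3.5,fy=3.5,interpolation=cv2.INTER_CUBIC)[:600])
t=bot.grab_frame('top')[:,:,::-1]; cv2.imwrite('pics/top1.png',t)
a=cv2.imread('pics/top0.png'); cv2.imwrite('pics/tops.png',np.vstack([cv2.resize(x[150:310,110:440],None,fx=1.8,fy=1.8) for x in (a,t)]))
E
```

```text
clock: 19.5
position: [0.5644, -0.1174, 0.2331]
tool_rot: [-1.572, -0.0, -2.169]
force: [-1.3, -0.8, 1.0]
grip_width: 0.0599
19.5 [ 0.5644 -0.1174  0.2331] [-1.5723e+00 -2.0000e-04 -2.1689e+00] 0.042
```

View pics/w18k.png

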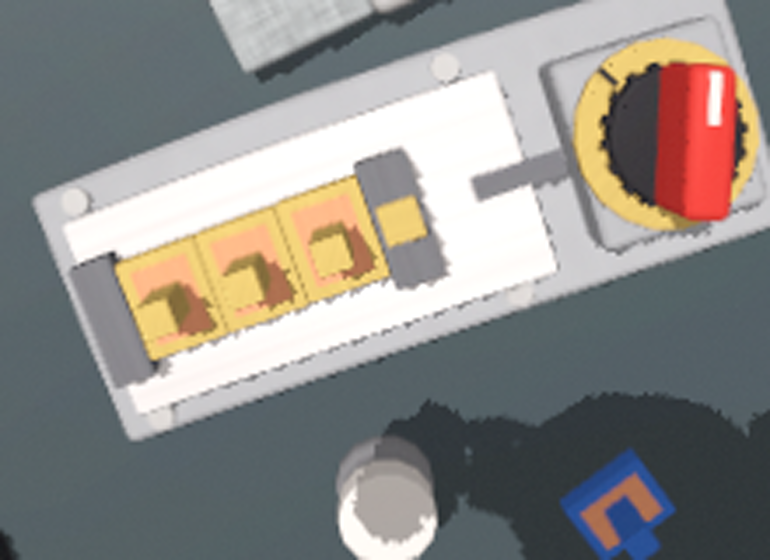

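View pics/tops.png

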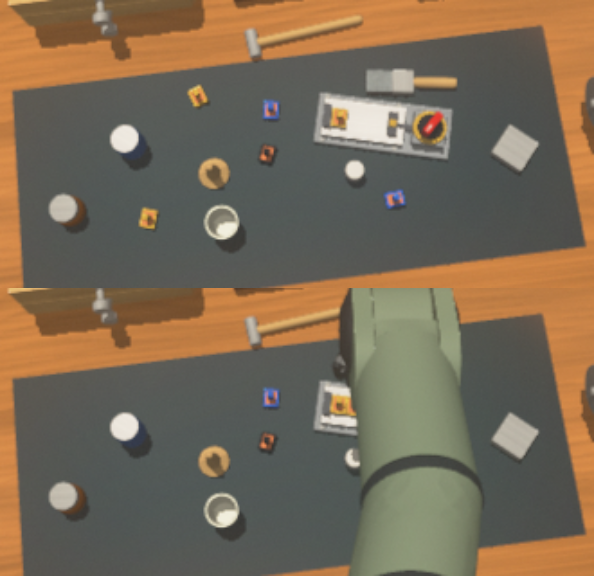

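```bash
python3 - <<'E'
from workcell import bot
print(bot.job_done())
E
```

```text
the job is handed in; nothing more can be done
None
```

I set both loose blanks on the bed next to the third and nudged the third about 1.6 mm onto the centre line. I then turned the knob clockwise until the clutch slipped, let go, and handed the job in at about 19.6 s of the 64 s.

What the last checks showed:
- **Row:** the final wrist picture shows all three blanks upright, side by side and straight along the middle of the bed. There are no visible gaps between them, and both jaws are tight against the row.
- **Clutch:** just before I let go, the mark angle gave a slip of about 0.84 rad, which is two clicks. One of my three readings (the direction of the mark line) came out at about 0.93 rad, which is also two clicks. After I let go the two marks were still apart, so the knob had not turned back. I judged that by eye and did not re-measure it.
- **Other objects:** the tin, jar, cone, cup, hammer and steel block look unmoved in the before-and-after top views. The arm hid the brush and part of the flux pot from the top camera; in the last wrist pictures they stand in the same places beside the clamp.
- **Forces:** the readings at the end of each move were under about 20 N. While I turned the knob, about 10 N of side force remained because the grip was roughly 1 mm off the knob's axis.

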